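Uncouple the rocking shaker's platform from its drive ball

TASK

The drive ball of the rocking shaker has to be wiped. First shut its air cock: turn the blue handle a quarter turn clockwise as far as it goes, so that it stands square across the pipe. Then pull the red spring latch on the tongue sideways, towards the cock's side, lift the tongue off the ball until its end is at least 7 cm higher than it was, and finish with the gripper still holding it up there, quite still, without disturbing the tip box, beaker or tape.

Things in the scene. Friction and masses are not known exactly. Their poses are not given: they have to be found in the camera images.
- shaker: rocking shaker, fixed: white housing 200 x 220 x 85 mm under a hinged platform. Origin on the bench under it, z up; x runs from the hinge line (x = -130 mm) to the drive ball (x = +130 mm), y to the air cock's side. The ball's stem stands on a white foot plate 20 mm high, 90 mm wide; beside that, y = 58 to 110 mm, is a white air inlet block 72 mm high
- ball (a point): centre of the steel drive ball (26 mm across) on its stem, 100 mm above the bench; fixed. Below it, on the stem, is a steel keeper plate 40 mm wide (along shaker y), under which the latch hook sits
- platform: white platform 195 x 190 mm with a pale well plate clamped on it (top 131 mm above the bench) and a grey tongue that ends in a coupler cup over the ball (44 x 38 mm, top at 122 mm). It swings up freely about a level hinge line along shaker y, at shaker x = -130 mm, z = 100 mm, stop at 0.6 rad, and falls back if not held. 0.6 kg: some 3 N at the latch knob. Seated, its frame is the shaker's
- tongue_tip (a point): centre of the coupler cup at the tongue's end, 260 mm from the hinge line, turning with the platform: at the ball's centre (100 mm above the bench) when seated, so its height over that is the lift
- latch_knob (a point): mid point of the red latch knob on the tongue, above the ball: upright block 24 mm (shaker x) by 12 mm (shaker y), from 128 to 176 mm above the bench when seated; this point is 19 mm below its top. It moves with latch and tongue and leans back as they rise. It stands on a red slide plate 32 x 44 mm; from that, 30 mm off on the +y side, a leg goes down to the hook under the keeper
- latch (a joint): slide of the latch along the platform's +y, m: 0 = hooked (spring closed), stop at 0.018. The hook is free of the keeper, and the tongue can be lifted, from 0.012. The spring pushes back with 4 N at 0 and 9 N at 0.018; let go, it snaps back
- valve (a joint): angle of the air cock's blue handle, rad: pi/2 = open, handle in line with the pipe and pointing outward, away from the shaker (shaker +y); 0 = shut, handle square across the pipe, pointing along shaker +x (from hinge towards the ball). Closing is clockwise from above; stops at 0 and pi/2, stays where it is left, about 0.12 N m of friction
- valve_axis (a point): point on the handle's vertical turning axis, at mid height of the handle, 101 mm above the bench; fixed. The brass cock stands on the bench beside the shaker with its steel pipe running into the shaker's side
- valve_grip (a point): point on the blue handle 55 mm out from its axis, at mid height; the handle is a bar 12 mm thick and 26 mm high (88 to 114 mm above the bench), its end 75 mm from the axis
- tip_box: purple pipette tip box with pale lid, 117 x 82 x 85 mm, loose; origin under its centre. To be left alone
- beaker: pale plastic beaker, 70 mm across, 90 mm high, loose; origin under its centre. To be left alone
- tape_roll: green roll of tape lying flat, 72 mm across, 24 mm high, loose; origin under its centre. To be left alone
Mind the look-alikes: they are no part of the job. Of the things that look like the part that bears valve, the smaller one is meant.

How it is judged (in metres and radians):
On the way, in this order (a step that is already met when the one before it is completed fails the run):
1. the air cock is shut (value of joint valve below 0.12 rad), for 0.2 s.
2. the latch is pulled sideways, free of the keeper (value of joint latch above 0.012 m), for 0.1 s.
3. the tongue is lifted off the ball (height (world z) of tongue_tip above 0.165 m), for 0.2 s.
At the end, for the whole second after the job is handed in: The air cock is shut (handle within 0.12 rad of its closed stop), the tongue's end is raised by at least 65 mm (to 165 mm above the bench) and still (below 0.1 rad/s), held by the fingers (more than 1 N of contact on the platform, tongue or latch), and nothing loose props the platform up (value of joint valve below 0.12 rad and height (world z) of tongue_tip above 0.165 m and angular speed of platform below 0.1 rad/s and contact force between the fingers and platform above 1 N and contact force between platform and tip_box below 0.2 N and contact force between platform and beaker below 0.2 N and contact force between platform and tape_roll below 0.2 N); the arm keeps its last pose, push and grip.
It fails at once if the tongue is lifted while the air cock is still open (height (world z) of tongue_tip above 0.115 m and value of joint valve above 0.2 rad).
It fails at once if the tip box, beaker or tape roll is disturbed (moved more than 30 mm) (distance of any of tip_box, beaker, tape_roll from where it was at the start of the episode above 0.03 m).
It also fails if it takes over 54 s, if anything falls off the work surface, if the arm or the gripper's body presses on something with over 40 N, if the wrist force passes 120 N, or if a joint passes its speed limit or range.

ROBOT

A 6-joint arm with a two-finger parallel gripper is mounted at the origin on the work surface. World frame = base frame: x ahead of the robot, y to its left, z up, the work surface at z = 0. Lengths are in m, angles in degrees, forces in N, time in s.
With the tool pointing down it reaches from about 0.4 to 0.825 m from the base axis. Payload 7 kg.
Tool frame: the origin (TCP) lies between the finger pads; the fingertips stand 19 mm ahead of it and the grasp point (between the pads) is the TCP; z points along the fingers, y is the line along which they close (so a half turn about z gives the same grasp; the last joint's range is limited). The gripper opens to 88 mm and grips with 3 to 60 N. Pads are 19 mm wide; open, the fingers measure 130 mm over their backs; the gripper's body (78 mm by 193 mm) begins 47 mm behind the grasp point.
Start: joints at [-53.738, 20.546, 0.682, 0, -70.136, -16.507], TCP at [0.228, -0.635, 0.221] pointing down, gripper open.
Joint ranges: [-176.03, 176.03], [-82.01, 121.73], [-58.28, 71.71], [-173.87, 95.51], [-174.79, -0.11], [-173.66, 173.66]. Speed limits (degrees/s): [136.94, 136.94, 172.46, 180, 180, 180].

INTERFACE

Orientations are given as [roll, pitch, yaw] about the fixed x, y, z axes, in that order (R = Rz(yaw) Ry(pitch) Rx(roll)).
In Python, from plant import get_obs, snapshot, close_job, spot_in, spot_point gives the robot as it stands.
- The arm moves only by the tool play_rows, never from a script. Its argument "plan" is a list of rows, each a list of 6 numbers: the shift along the tool's x, y, z in cm, then the turn, a rotation vector about the tool's x, y, z in degrees. A call has 1 to 20 rows; each row shifts and turns the commanded pose from where the row before left it, along the tool's axes as they then stand; what a row does not reach is not made up. A row lasts 1/12 s, in which the tool goes at most 41.7 mm and 7.16 degrees, less where a joint would pass 70% of its speed; a pose out of reach is approached as far as the arm can. A call is refused whole if a number of a shift passes 4.17 or a number of a turn 7.16, either way. A call with a gripper value outside its range is refused whole. "grip" is the finger opening in cm, from 0 to 8.76, set as the call begins (left out, the last holds). The fingers move at their own pace and stop on an object; the grip force is fixed at half the most. Time passes only in rows, so rows that do not move let the fingers close. It gives the time, the measured TCP pose, the force, the opening and the grip force at its end, in the units of the state.
- get_obs(): the state, without advancing time (a new reading comes with each control period).
- snapshot(name): name is "side" or "top" or "wrist"; returns a dict with "frame" (400x640x3 uint8, red, green, blue), "fx", "fy", "cx", "cy" (pixels), "position" and "attitude" of the camera in the world. Camera axes: x right, y down, z forward; pixel columns grow to the right and rows downward; lengths in m; the calibration is good to about 2 mm. A picture is of the moment at which its call begins. There is no depth.
- close_job(): hands the job in; it is judged then, once.
Trained networks look in the newest picture that a camera, given by its name, has taken for a name from the list of things; names that differ only in an ending like _2 or _b are one class to them, and where a whole thing is asked for, a point or a joint stands for the part that bears it (a point fixed in the world has none). Each returns a list of dicts, best first, with "score" (0 to 1); they miss things now and then, are a little off and sometimes report something else, mostly with a low value. They report only what shows in the picture. A call takes as long as a camera call. They do not tell look-alikes from the thing itself.
- spot_in(camera, thing): "position" ([x, y, z] in m, in world coordinates, good to about 4 mm: the middle of the surface that is visible of it).
- spot_point(camera, thing): "position" ([x, y, z] in m, in world coordinates, good to about 4 mm: a listed point, or the origin of a listed thing).
The state is a dict: "clock": time; "joint_pos": joint angles; "qvel": joint speeds; "tau": joint torques, N m; "tool_pos": TCP position; "orientation": TCP orientation; "force": force on the tool from outside, world axes, zero at the start; "moment": the same for the moment, N m; "opening": finger opening in m; "gripper_force": force on a finger pad.
Only numpy, scipy, OpenCV 4.12 (cv2) and the standard library are available. Lean on these libraries where they do the work, as an engineer would, in place of code of your own. Each camera call takes 0.05 s, during which the arm holds its last target. There are 200 camera calls.

## Working session

There is one attempt and no reset: what is moved stays moved. The work goes in short steps, Python scripts to look and compute and a tool call to move; the robot and the scene stay as the last step left them, time stands still between calls to the robot, and variables do not carry over. Pictures are saved under pics/ and viewed, at most 10 in all, crops included, and the job is handed in when it is done.

Besides the shell and the picture viewer there is one more tool, called after "Call:" as a command line: name --pt "numbers of a row" for each row, then --argument value for the rest. play_rows: Moves the arm, as the interface text tells. Its arguments: {"type":"object","properties":{"plan":{"type":"array","items":{"type":"array","items":{"type":"number"}}},"grip":{"type":"number"}},"required":["plan"]}

```bash
ls; mkdir -p pics
python3 - <<'E'
from plant import *
import cv2
o=get_obs();print(o['clock'],o['tool_pos'],o['orientation'],o['opening'])
for c in ['side','top']:
    s=snapshot(c);cv2.imwrite(f'pics/{c}0.png',s['frame'][:,:,::-1])
    print(c,s['position'])
    for n in ['shaker','ball','tongue_tip','latch_knob','valve_axis','valve_grip','tip_box','beaker','tape_roll']:
        for d in spot_point(c,n): print(n,[round(v,3) for v in d['position']],round(d['score'],2))
    for d in spot_in(c,'valve'): print('valve in',[round(v,3) for v in d['position']],round(d['score'],2))
E
```

```text
pics
0.0 [ 0.22797641 -0.63480441  0.21980571] [ 1.79902928e+02 -8.79553580e-03 -1.60251205e+02] 0.08772981729723907
side [0.08256649 0.66741776 0.96964441]
shaker [0.482, -0.071, -0.002] 0.78
shaker [0.598, 0.097, 0.102] 0.57
ball [0.614, -0.102, 0.099] 0.76
ball [0.611, -0.105, 0.157] 0.46
tongue_tip [0.609, -0.103, 0.104] 0.78
latch_knob [0.61, -0.101, 0.159] 0.57
valve_axis [0.596, 0.097, 0.101] 0.69
valve_axis [0.397, 0.355, 0.142] 0.68
valve_grip [0.613, 0.154, 0.1] 0.86
valve_grip [0.474, 0.354, 0.144] 0.58
beaker [0.529, -0.313, 0.003] 0.92
tape_roll [0.673, -0.272, -0.001] 0.86
valve in [0.421, 0.364, 0.163] 0.72
valve in [0.604, 0.127, 0.111] 0.55
top [0.4442834  0.04430229 0.9879429 ]
shaker [0.485, -0.078, -0.002] 0.95
ball [0.612, -0.103, 0.097] 0.87
tongue_tip [0.61, -0.106, 0.097] 0.92
latch_knob [0.616, -0.11, 0.157] 0.72
valve_axis [0.597, 0.099, 0.1] 0.72
valve_axis [0.4, 0.357, 0.149] 0.56
valve_grip [0.612, 0.151, 0.099] 0.64
valve_grip [0.478, 0.355, 0.148] 0.63
tip_box [0.403, -0.264, -0.003] 0.85
tip_box [0.612, -0.102, 0.098] 0.64
beaker [0.531, -0.315, 0.001] 0.78
beaker [0.68, -0.263, -0.002] 0.35
tape_roll [0.68, -0.262, -0.003] 0.74
tape_roll [0.4, -0.264, -0.004] 0.57
valve in [0.426, 0.352, 0.165] 0.73
valve in [0.607, 0.122, 0.112] 0.71
```

```bash
python3 -c "
import cv2,numpy as np
a=cv2.imread('pics/side0.png');b=cv2.imread('pics/top0.png')
cv2.imwrite('pics/both0.png',cv2.resize(np.vstack([a,b]),(480,600),interpolation=cv2.INTER_AREA))"
```

```text
(no output)
```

View pics/top0.png

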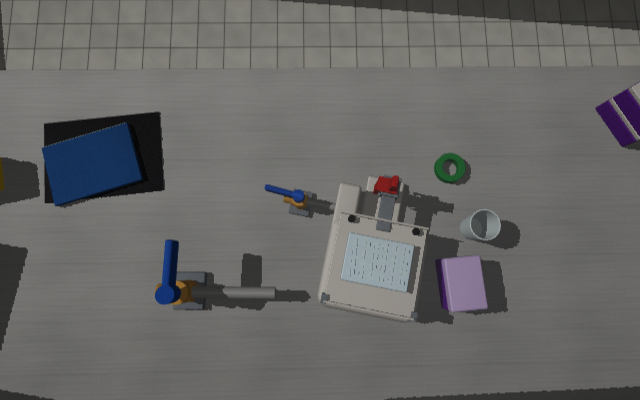

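View pics/side0.png

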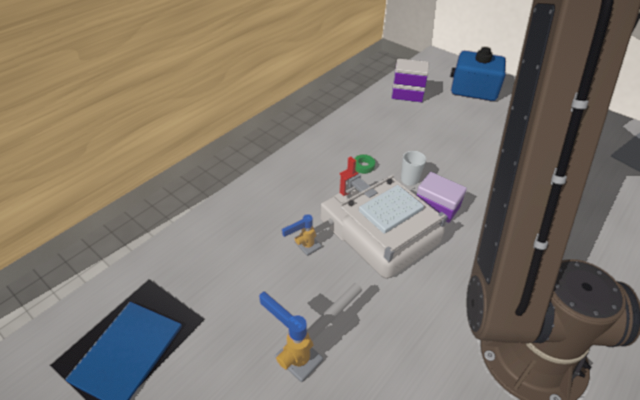

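The top view has up = +x and left = +y. The small blue cock is at about (298,196) with its handle pointing to (266,187). The red knob is at (386,184), and the large blue cock at (170,290) is the look-alike. Shaker yaw is about -12.5°. I'll move above the cock now.

Call:
play_rows --pt "0 0 -4 0 0 0" --pt "0 0 -4 0 0 0" --pt "-2.84 2.77 0 0 0 0" --pt "-2.84 2.77 0 0 0 0" --pt "-2.84 2.77 0 0 0 0" --pt "-2.84 2.77 0 0 0 0" --pt "-2.84 2.77 0 0 0 0" --pt "-2.84 2.77 0 0 0 0" --pt "-2.84 2.77 0 0 0 0" --pt "-2.84 2.77 0 0 0 0" --pt "-2.84 2.77 0 0 0 0" --pt "-2.84 2.77 0 0 0 0" --pt "-2.84 2.77 0 0 0 0" --pt "-2.84 2.77 0 0 0 0" --pt "-2.84 2.77 0 0 0 0" --pt "-2.84 2.77 0 0 0 0" --pt "-2.84 2.77 0 0 0 0" --pt "-2.84 2.77 0 0 0 0" --pt "-2.84 2.77 0 0 0 0" --pt "-2.84 2.77 0 0 0 0" --grip 6

```text
clock: 2.77
tool_pos: [0.5411, 0.0088, 0.3012]
orientation: [180.0, 0.1, -160.2]
force: [0.6, -1.1, 0.6]
opening: 0.06
gripper_force: 0.0
```

Call:
play_rows --pt "-2.84 2.77 0 0 0 0" --pt "-2.84 2.77 0 0 0 0" --pt "-2.84 2.77 0 0 0 0" --pt "-2.84 2.77 0 0 0 0" --pt "0 0 0 0 0 -6.9" --pt "0 0 0 0 0 -6.9" --pt "0 0 0 0 0 -6.9" --pt "0 0 0 0 0 -6.9" --pt "0 0 0 0 0 -6.9" --pt "0 0 0 0 0 -6.9" --pt "0 0 0 0 0 -6.9" --pt "0 0 0 0 0 -6.9" --pt "0 0 0 0 0 0" --pt "0 0 0 0 0 0"

```text
clock: 3.93
tool_pos: [0.6102, 0.1495, 0.3008]
orientation: [180.0, 0.0, -105.3]
force: [-0.1, 0.2, 0.6]
opening: 0.0598
gripper_force: 0.0
```

Run:
```python
from plant import *
import cv2
o=get_obs();print(o['clock'],o['tool_pos'],o['orientation'],o['opening'],o['joint_pos'],o['force'])
for c in ['wrist','top','side']:
    s=snapshot(c);cv2.imwrite(f'pics/{c}1.png',s['frame'][:,:,::-1])
    print(c,s['position'])
    for n in ['ball','tongue_tip','latch_knob','valve_axis','valve_grip','shaker']:
        for d in spot_point(c,n): print(n,[round(v,3) for v in d['position']],round(d['score'],2))
```

```text
3.9333 [0.61015782 0.14945668 0.30078445] [ 1.79999987e+02  2.56125207e-03 -1.05264337e+02] 0.05979791856298434 [ 3.15396849e+01  1.39540289e+01  1.74834281e+00 -1.80348242e-03
 -7.77924556e+01 -4.68036402e+01] [-0.09775231  0.15091554  0.59939755]
wrist [0.59321622 0.08620799 0.46449828]
valve_axis [0.597, 0.098, 0.099] 0.91
valve_grip [0.613, 0.154, 0.101] 0.94
top [0.4442834  0.04430229 0.9879429 ]
ball [0.529, -0.316, 0.003] 0.7
ball [0.611, -0.103, 0.101] 0.64
tongue_tip [0.612, -0.103, 0.099] 0.76
latch_knob [0.616, -0.104, 0.158] 0.55
valve_axis [0.599, 0.1, 0.102] 0.82
valve_axis [0.399, 0.356, 0.15] 0.63
valve_axis [0.61, -0.104, 0.103] 0.3
valve_grip [0.614, 0.153, 0.099] 0.64
valve_grip [0.475, 0.354, 0.145] 0.62
shaker [0.484, -0.077, -0.001] 0.94
shaker [0.53, -0.314, 0.003] 0.2
side [0.08256649 0.66741776 0.96964441]
ball [0.613, -0.1, 0.098] 0.94
tongue_tip [0.612, -0.102, 0.102] 0.62
latch_knob [0.608, -0.101, 0.156] 0.61
valve_axis [0.597, 0.096, 0.102] 0.86
valve_axis [0.614, -0.1, 0.102] 0.74
valve_grip [0.609, 0.154, 0.101] 0.79
valve_grip [0.474, 0.356, 0.147] 0.63
shaker [0.485, -0.074, 0.003] 0.7
```

View pics/wrist1.png

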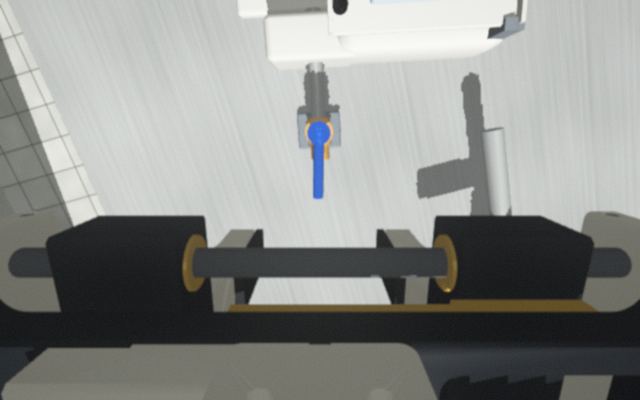

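The wrist view shows the small handle centred between the fingers (axis at (319,132), end at (318,196)) and aligned with tool x. I'll descend and grip it.

Call:
play_rows --pt "0 0 3.5 0 0 0" --pt "0 0 3.5 0 0 0" --pt "0 0 3.5 0 0 0" --pt "0 0 3.5 0 0 0" --pt "0 0 3 0 0 0" --pt "0 0 2 0 0 0" --pt "0 0 0.8 0 0 0" --pt "0 0 0 0 0 0"

```text
clock: 5.65
tool_pos: [0.6091, 0.1489, 0.1007]
orientation: [179.8, -0.2, -105.1]
force: [-0.5, 0.2, 1.0]
opening: 0.06
gripper_force: 0.0
```

Call:
play_rows --pt "0 0 0 0 0 0" --pt "0 0 0 0 0 0" --pt "0 0 0 0 0 0" --pt "0 0 0 0 0 0" --pt "0 0 0 0 0 0" --pt "0 0 0 0 0 0" --grip 1

```text
clock: 6.15
tool_pos: [0.6104, 0.1496, 0.1035]
orientation: [-180.0, 0.0, -105.0]
force: [1.0, -0.2, 0.0]
opening: 0.0256
gripper_force: 0.0
```

Call:
play_rows --pt "0 0 0 0 0 0" --pt "0 0 0 0 0 0" --pt "0 0 0 0 0 0" --pt "0 0 0 0 0 0"

```text
clock: 6.48
tool_pos: [0.6107, 0.1496, 0.103]
orientation: [-179.9, 0.0, -105.0]
force: [1.5, -0.1, 0.2]
opening: 0.0114
gripper_force: 30.0
```

Call:
play_rows --pt "0.03 -0.55 0 0 0 6" --pt "0.03 -0.55 0 0 0 6" --pt "0.03 -0.55 0 0 0 6" --pt "0.03 -0.55 0 0 0 6" --pt "0.03 -0.55 0 0 0 6" --pt "0.03 -0.55 0 0 0 6" --pt "0.03 -0.55 0 0 0 6" --pt "0 0 0 0 0 0"

```text
clock: 7.15
tool_pos: [0.6418, 0.127, 0.103]
orientation: [-180.0, 0.1, -147.3]
force: [2.5, -0.1, 1.5]
opening: 0.0118
gripper_force: 30.0
```

Call:
play_rows --pt "0.03 -0.55 0 0 0 6" --pt "0.03 -0.55 0 0 0 6" --pt "0.03 -0.55 0 0 0 6" --pt "0.03 -0.55 0 0 0 6" --pt "0.03 -0.55 0 0 0 6" --pt "0.03 -0.55 0 0 0 6" --pt "0.03 -0.55 0 0 0 6" --pt "0 0 0 0 0 0" --pt "0 0 0 0 0 0"

```text
clock: 7.9
tool_pos: [0.6494, 0.0902, 0.1031]
orientation: [180.0, 0.1, 171.2]
force: [5.8, -0.9, -1.2]
opening: 0.0114
gripper_force: 30.0
```

Call:
play_rows --pt "0.01 -0.28 0 0 0 3" --pt "0.01 -0.28 0 0 0 3" --pt "0 0 0 0 0 0" --pt "0 0 0 0 0 0"

```text
clock: 8.23
tool_pos: [0.6488, 0.0868, 0.1031]
orientation: [179.8, 0.2, 165.3]
force: [5.9, 4.7, -1.9]
opening: 0.0114
gripper_force: 30.3
```

Call:
play_rows --pt "0 -0.2 0 0 0 0" --pt "0 -0.2 0 0 0 0" --pt "0 0 0 0 0 0" --pt "0 0 0 0 0 0"

```text
clock: 8.57
tool_pos: [0.6488, 0.0864, 0.1032]
orientation: [179.5, 0.3, 165.3]
force: [5.4, 18.5, -4.3]
opening: 0.0117
gripper_force: 30.2
```

Run:
```python
from plant import *
o=get_obs();print(o['clock'],o['tool_pos'],o['orientation'],o['moment'],o['force'],o['joint_pos'])
```

```text
8.5667 [0.64876589 0.08635551 0.103226  ] [179.54052202   0.26378249 165.34443575] [ 6.55450006 -2.20839616  0.30183253] [ 5.4448037  18.52815672 -4.32546461] [  24.50631673   23.61757354  -10.84263862   -0.23143267  -55.04531462
 -129.02904733]
```

The handle is hard against its stop. I'll release it, rise, and look at the knob.

Call:
play_rows --pt "0 0.35 0 0 0 0" --pt "0 0 0 0 0 0" --pt "0 0 0 0 0 0" --pt "0 0 0 0 0 0" --pt "0 0 0 0 0 0" --pt "0 0 0 0 0 0" --grip 5

```text
clock: 9.07
tool_pos: [0.6467, 0.0838, 0.1027]
orientation: [-180.0, -0.0, 165.0]
force: [0.4, -0.4, 0.3]
opening: 0.0455
gripper_force: 0.0
```

Call:
play_rows --pt "0 0 -2 0 0 0" --pt "0 0 -4 0 0 0" --pt "0 0 -4 0 0 0" --pt "0 0 -4 0 0 0" --pt "0 0 -4 0 0 0" --pt "0 0 -2 0 0 0" --pt "0 -4 0 0 0 0" --pt "0 -4 0 0 0 0" --pt "0 -4 0 0 0 0" --pt "0 0 0 0 0 0" --pt "0 0 0 0 0 0" --grip 5

```text
clock: 9.98
tool_pos: [0.6151, -0.0339, 0.3034]
orientation: [180.0, 0.0, 164.8]
force: [0.3, 0.0, 0.3]
opening: 0.05
gripper_force: 0.0
```

Run:
```python
from plant import *
import cv2
o=get_obs();print(o['clock'],o['tool_pos'],o['orientation'],o['opening'],o['force'])
for c in ['wrist','top','side']:
    s=snapshot(c);cv2.imwrite(f'pics/{c}2.png',s['frame'][:,:,::-1])
    print(c,s['position'])
    for n in ['ball','tongue_tip','latch_knob','valve_axis','valve_grip','shaker']:
        for d in spot_point(c,n): print(n,[round(v,3) for v in d['position']],round(d['score'],2))
```

```text
9.9833 [ 0.61509508 -0.03390055  0.30336694] [1.79985843e+02 3.45993475e-02 1.64785692e+02] 0.05002917642665803 [0.33249493 0.02778006 0.31949592]
wrist [ 0.55239889 -0.01730326  0.4670173 ]
ball [0.612, -0.102, 0.096] 0.9
tongue_tip [0.61, -0.104, 0.1] 0.8
latch_knob [0.611, -0.104, 0.158] 0.63
latch_knob [0.529, -0.314, 0.001] 0.36
valve_axis [0.598, 0.098, 0.099] 0.8
valve_axis [0.612, -0.103, 0.158] 0.69
valve_grip [0.651, 0.09, 0.101] 0.87
shaker [0.485, -0.072, 0.002] 0.66
shaker [0.401, -0.259, -0.0] 0.32
top [0.4442834  0.04430229 0.9879429 ]
ball [0.612, -0.103, 0.096] 0.87
tongue_tip [0.611, -0.104, 0.096] 0.55
latch_knob [0.614, -0.106, 0.157] 0.54
valve_axis [0.597, 0.1, 0.1] 0.76
valve_grip [0.649, 0.088, 0.1] 0.78
shaker [0.482, -0.077, -0.003] 0.73
side [0.08256649 0.66741776 0.96964441]
ball [0.615, -0.103, 0.098] 0.8
tongue_tip [0.609, -0.104, 0.101] 0.82
tongue_tip [0.405, -0.263, -0.002] 0.19
latch_knob [0.609, -0.1, 0.156] 0.68
valve_axis [0.397, 0.356, 0.143] 0.92
valve_axis [0.595, 0.094, 0.102] 0.68
valve_grip [0.651, 0.091, 0.102] 0.82
valve_grip [0.473, 0.353, 0.141] 0.82
shaker [0.487, -0.07, -0.001] 0.6
```

View pics/wrist2.png

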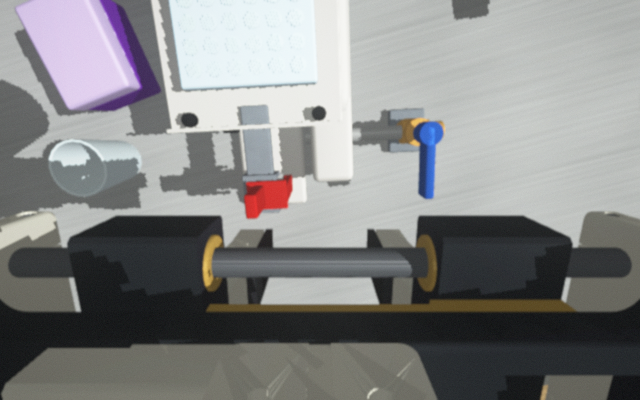

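The wrist view shows the red knob at (268,195), the beaker at (90,165), and the handle from (430,133) to (427,195). I'll measure the handle and platform angles properly.

```bash
cat > h.py <<'E'
import numpy as np
from scipy.spatial.transform import Rotation as R
def att(a):
    a=np.array(a,float)
    return a if a.shape==(3,3) else (R.from_euler('xyz',a,degrees=True).as_matrix() if a.size==3 else R.from_quat(a).as_matrix())
def bp(s,u,v,z):
    d=att(s['attitude'])@np.array([(u-s['cx'])/s['fx'],(v-s['cy'])/s['fy'],1.])
    p=np.array(s['position']);return p+d*(z-p[2])/d[2]
E
python3 - <<'E'
from plant import *
from h import *
import cv2
s=snapshot('wrist');print(s['attitude'])
f=s['frame'].astype(int)
def line(m,z,name):
    v,u=np.nonzero(m);P=np.array([bp(s,a,b,z)[:2] for a,b in zip(u,v)])
    c=P.mean(0);w=np.linalg.svd(P-c,full_matrices=False)[2][0];w*=np.sign(w[0])
    print(name,len(u),c,np.degrees(np.arctan2(w[1],w[0])))
r,g,b=f[...,0],f[...,1],f[...,2]
m=(b>100)&(b>r+60)&(b>g+40); m[:150]=0; m[198:]=0; m[:,:400]=0; m[:,460:]=0
line(m,.114,'handle')
def ang(p,q,z):
    a,c=bp(s,*p,z)[:2],bp(s,*q,z)[:2];d=c-a;print(a,c,np.degrees(np.arctan2(d[1],d[0])))
ang((315,20),(317,83),.131);ang((171,5),(181,88),.131);ang((181,88),(317,83),.131)
ang((350,20),(352,175),.072)
m=(b>r+8)&(b>90)&(r>150);m[90:]=0
m[:,:160]=0;m[:,330:]=0
v,u=np.nonzero(m)
for uu,vv,k in [(430,133,0),(268,195,0)]: print(bp(s,uu,vv,.114 if uu>400 else .157))
# red knob top
m=(r>150)&(g<70)&(b<70);v,u=np.nonzero(m);print(u.min(),u.max(),v.min(),v.max())
cv2.imwrite('pics/knob2.png',cv2.resize(s['frame'][80:240,180:460,::-1],(784,448),interpolation=cv2.INTER_CUBIC))
E
```

```text
[1.65898763e+02 4.21047930e-02 7.50385481e+01]
handle 493 [0.64052011 0.08754708] -12.317705810150741
[0.46123157 0.00475363] [ 0.51691153 -0.00824545] -13.14093570028559
[ 0.41337742 -0.12433509] [ 0.48603431 -0.14219853] -13.812787528815099
[ 0.48603431 -0.14219853] [ 0.51691153 -0.00824545] 77.01960645607451
[0.45528317 0.04649512] [0.62824354 0.00724591] -12.785374212646381
[0.59702743 0.09840272 0.114     ]
[ 0.61004661 -0.08440235  0.157     ]
242 289 177 217
```

View pics/knob2.png

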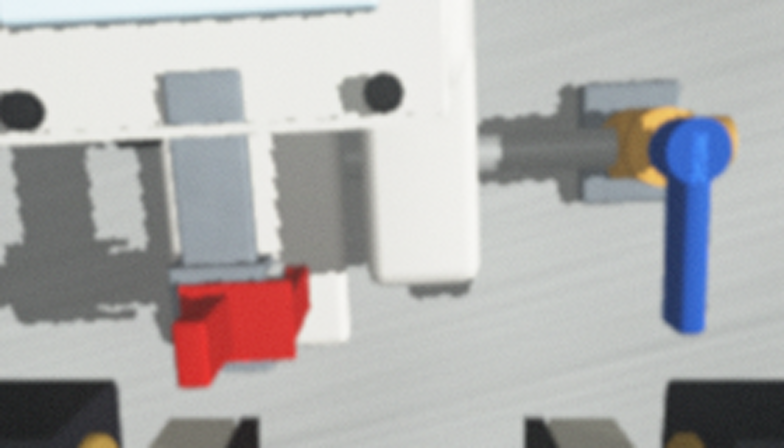

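Run:
```python
from plant import *
from h import *
s=snapshot('wrist')
for u,v in [(249,206),(243,217),(255,217),(243,195),(256,195)]: print(bp(s,u,v,.176))
y=np.radians(-13);t=np.array([.612,-.104]);h=t-.26*np.array([np.cos(y),np.sin(y)]);print('hinge',h)
o=get_obs();r=R.from_euler('xyz',o['orientation'],degrees=True)
print(r.inv().apply(np.array([.612,-.104,.157])-o['tool_pos'])*100)
```

```text
[ 0.61220186 -0.10093479  0.176     ]
[ 0.6211879  -0.10995755  0.176     ]
[ 0.6241781  -0.09875754  0.176     ]
[ 0.60043497 -0.10307399  0.176     ]
[ 0.60361827 -0.09115333  0.176     ]
hinge [ 0.35866378 -0.04551273]
[-1.50567058 -7.09283044 14.57979773]
```

The handle (-12.3°) is parallel to the platform (-13°), so the cock is shut. The knob top is at about (0.612,-0.102). Now I'll move over it, descend and grip.

Call:
play_rows --pt "-0.7 -3.5 0 0 0 -1.1" --pt "-0.7 -3.5 0 0 0 -1.1" --pt "0 0 0 0 0 0" --pt "0 0 3 0 0 0" --pt "0 0 4 0 0 0" --pt "0 0 3.5 0 0 0" --pt "0 0 2.5 0 0 0" --pt "0 0 1.6 0 0 0" --pt "0 0 0 0 0 0" --pt "0 0 0 0 0 0"

```text
clock: 11.97
tool_pos: [0.6117, -0.103, 0.1564]
orientation: [-179.9, -0.1, 167.2]
force: [0.4, 0.8, 1.0]
opening: 0.0499
gripper_force: 0.0
```

Call:
play_rows --pt "0 0 0 0 0 0" --pt "0 0 0 0 0 0" --pt "0 0 0 0 0 0" --pt "0 0 0 0 0 0" --pt "0 0 0 0 0 0" --pt "0 0 0 0 0 0" --pt "0 0 0 0 0 0" --pt "0 0 0 0 0 0" --grip 0.8

```text
clock: 12.63
tool_pos: [0.6122, -0.1023, 0.1571]
orientation: [180.0, 0.0, 167.2]
force: [-0.1, 4.2, 1.8]
opening: 0.0116
gripper_force: 30.0
```

Call:
play_rows --pt "0 0.4 0 0 0 0" --pt "0 0.4 0 0 0 0" --pt "0 0.4 0 0 0 0" --pt "0 0.3 0 0 0 0" --pt "0 0.1 0 0 0 0" --pt "0 0 0 0 0 0" --pt "0 0 0 0 0 0"

```text
clock: 13.22
tool_pos: [0.6151, -0.0887, 0.1571]
orientation: [-179.8, -0.0, 167.2]
force: [-1.7, -7.9, 3.1]
opening: 0.0112
gripper_force: 30.0
```

Call:
play_rows --pt "0 0.15 0 0 0 0" --pt "0 0 0 0 0 0" --pt "0 0 0 0 0 0" --pt "0.1 0 -0.45 0 -1 0" --pt "0.1 0 -0.45 0 -1 0" --pt "0.1 0 -0.45 0 -1 0" --pt "0.1 0 -0.45 0 -1 0" --pt "0 0 0 0 0 0" --pt "0 0 0 0 0 0"

```text
clock: 13.97
tool_pos: [0.6108, -0.0863, 0.1748]
orientation: [-179.9, 4.0, 167.2]
force: [0.9, -9.0, -1.5]
opening: 0.0119
gripper_force: 30.0
```

Run:
```python
from plant import *
import cv2
o=get_obs();print(o['clock'],o['tool_pos'],o['orientation'],o['opening'],o['force'],o['moment'],o['joint_pos'])
for c in ['top','side']:
    s=snapshot(c)
    for n in ['tongue_tip','latch_knob']:
        for d in spot_point(c,n): print(c,n,[round(v,3) for v in d['position']],round(d['score'],2))
cv2.imwrite('pics/side3.png',cv2.resize(s['frame'][120:270,270:480,::-1],(700,500)))
```

```text
13.9667 [ 0.6108165  -0.0862957   0.17476492] [-179.86293052    3.99367277  167.15140297] 0.011897773924947019 [ 0.87611723 -8.96626838 -1.50643363] [-3.19107681e+00 -2.23128037e-01  2.51656182e-04] [  11.21135387   14.6312069   -15.01428297    2.0947533   -56.78018046
 -115.15775564]
top tongue_tip [0.607, -0.108, 0.116] 0.73
top tongue_tip [0.533, -0.316, 0.003] 0.37
side tongue_tip [0.609, -0.102, 0.117] 0.95
side tongue_tip [0.594, 0.095, 0.102] 0.43
side latch_knob [0.609, -0.087, 0.173] 0.62
```

View pics/side3.png

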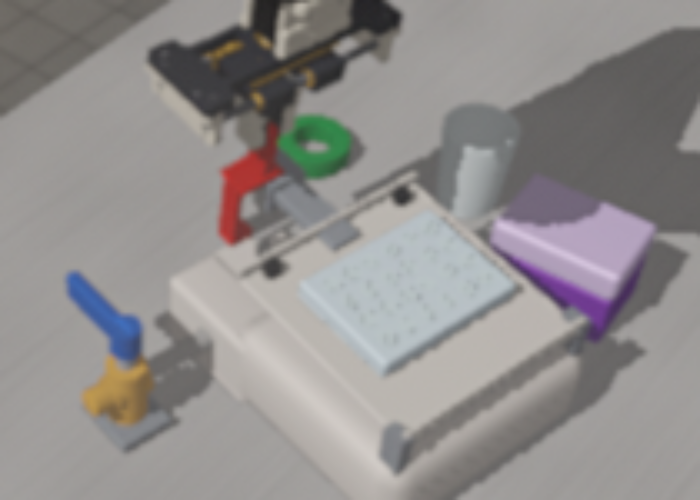

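The tongue tip has risen to about 0.117 m. The knob is held at crop (270,140), pulled sideways, and the loose things are untouched. I'll keep lifting along the arc.

Call:
play_rows --pt "0.1 0 -0.45 0 -1 0" --pt "0.16 0 -0.68 0 -1.5 0" --pt "0.16 0 -0.68 0 -1.5 0" --pt "0.16 0 -0.68 0 -1.5 0" --pt "0.16 0 -0.68 0 -1.5 0" --pt "0.1 0 -0.45 0 -1 0" --pt "0 0 0 0 0 0" --pt "0 0 0 0 0 0"

```text
clock: 14.93
tool_pos: [0.5982, -0.0832, 0.2098]
orientation: [-179.9, 12.0, 167.2]
force: [2.2, -9.0, -1.9]
opening: 0.0119
gripper_force: 30.0
```

Call:
play_rows --pt "0.1 0 -0.45 0 -1 0" --pt "0.16 0 -0.68 0 -1.5 0" --pt "0.16 0 -0.68 0 -1.5 0" --pt "0.16 0 -0.68 0 -1.5 0" --pt "0.16 0 -0.68 0 -1.5 0" --pt "0.1 0 -0.45 0 -1 0" --pt "0 0 0 0 0 0" --pt "0 0 0 0 0 0" --pt "0 0 0 0 0 0" --pt "0 0 0 0 0 0"

```text
clock: 15.77
tool_pos: [0.5811, -0.0792, 0.2421]
orientation: [-179.9, 20.0, 167.2]
force: [2.8, -9.0, -0.0]
opening: 0.0118
gripper_force: 30.0
```

Run:
```python
from plant import *
import cv2
o=get_obs();print(o['clock'],o['tool_pos'],o['orientation'],o['opening'],o['gripper_force'],o['force'],o['qvel'])
for c in ['top','side']:
    s=snapshot(c)
    for n in ['tongue_tip','latch_knob','valve_grip','beaker','tape_roll','tip_box']:
        for d in spot_point(c,n): print(c,n,[round(v,3) for v in d['position']],round(d['score'],2))
cv2.imwrite('pics/side4.png',cv2.resize(s['frame'][120:270,270:480,::-1],(700,500)))
```

```text
15.7667 [ 0.58110642 -0.07923678  0.24214913] [-179.87166849   19.97293433  167.15290432] 0.011845767454475454 30.00419408082962 [ 2.80402729 -9.03031647 -0.04469247] [-0.1400521   0.17363032  0.14010299 -0.08340311 -0.01755923  0.02753217]
top tongue_tip [0.595, -0.1, 0.186] 0.91
top tongue_tip [0.68, -0.265, 0.003] 0.68
top valve_grip [0.475, 0.353, 0.145] 0.82
top valve_grip [0.652, 0.089, 0.1] 0.72
top beaker [0.529, -0.315, 0.003] 0.64
top tape_roll [0.677, -0.264, -0.001] 0.82
top tape_roll [0.51, -0.08, 0.049] 0.65
top tip_box [0.652, 0.088, 0.099] 0.62
top tip_box [0.683, -0.264, 0.002] 0.23
side tongue_tip [0.597, -0.098, 0.188] 0.94
side tongue_tip [0.485, -0.071, 0.001] 0.68
side tongue_tip [0.58, -0.081, 0.24] 0.57
side latch_knob [0.581, -0.08, 0.241] 0.7
side valve_grip [0.472, 0.356, 0.144] 0.95
side valve_grip [0.652, 0.089, 0.099] 0.48
side beaker [0.528, -0.315, 0.002] 0.83
side tape_roll [0.677, -0.273, -0.0] 0.69
side tip_box [0.403, -0.264, 0.003] 0.77
```

View pics/side4.png

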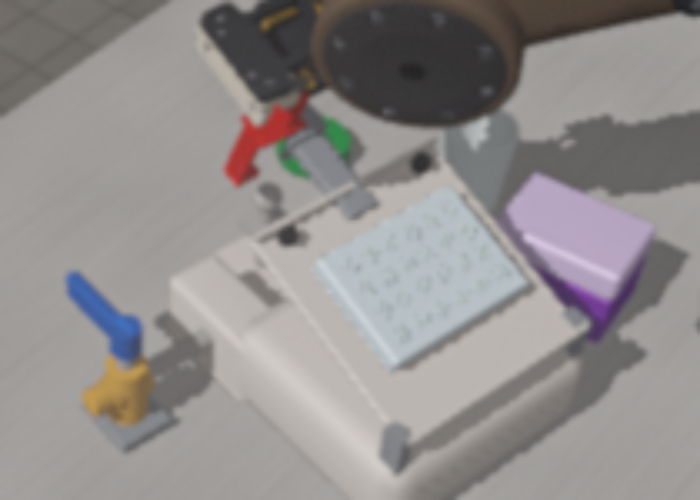

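The tongue tip is at about 0.187 m, the bare ball shows at crop (268,197), and the handle is square across the pipe. I'll let it settle and hand in.

Call:
play_rows --pt "0 0 0 0 0 0" --pt "0 0 0 0 0 0" --pt "0 0 0 0 0 0" --pt "0 0 0 0 0 0" --pt "0 0 0 0 0 0" --pt "0 0 0 0 0 0"

```text
clock: 16.97
tool_pos: [0.5812, -0.0792, 0.242]
orientation: [-179.9, 20.0, 167.2]
force: [2.0, -8.8, -0.7]
opening: 0.0118
gripper_force: 30.0
```

```bash
python3 -c "
from plant import *
print(close_job())"
```

```text
the job is handed in; nothing more can be done
None
```

The job is handed in: the air cock is shut, the latch is pulled, and the gripper is holding the tongue still, its end about 87 mm above where it was; the tip box, beaker and tape showed no movement. No verdict came back.

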